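# Change the bench preheater over from steel to aluminium

### The job

The preheater has to be changed over from steel to aluminium: before you handle any channel, press the black standby key so that the red one pops up, then stand every dark steel channel from the heater bar upright on the light grey work plate, hang every bright aluminium channel astride the bar with its web resting on top, and turn the dial until its white pointer stands at the orange index rider. Only when all that is done, start the low heat by pressing the green key until it latches; it must stay the only key down. Do not shift the orange rider and leave the other things on the table where they are.

Things in the scene. Friction and masses are not known exactly. Their poses are not given: they have to be found in the camera images.
- bar_mid (a point): blue preheater (fixed, place and yaw vary; 250 mm deep, 290 wide): middle of the TOP of its dark flat bar set on edge, 115 mm above the table; axes of the unit: x away from its control panel, y along the bar, z up. Bar 24 mm thick, 40 high, 256 long; end pillars lower; free space under it down to 25 mm above the table; a 63 mm high shield stands 61 mm behind it. A hung channel has 5 mm to spare on each side
- dial_axis (a point): centre of the top of the black fluted dial, 36 mm above the panel (91 mm above the table), axes as bar_mid. It is gripped on a cylinder 44 mm across that reaches from the top down to 9 mm above the panel; below are a 54 mm skirt and, outside it, the orange rider, 8 mm high: keep fingertips 10 mm or more above the panel
- pointer_tip (a point): outer tip of the dial's white pointer, 34 mm from the dial axis, 6 mm above the panel; turns with the dial (a white line on the dial's top shows the same direction)
- mark_tip (a point): inner end of the orange index rider on the graduated dial plate, 34 mm from the dial axis, same height as the pointer tip; it stands somewhere on the scale, held by friction. The dial is set when the pointer tip stands at this point
- dial (a joint): angle of the dial, 0 to 4.71 rad, growing clockwise seen from above; turns with light friction (0.06 N m) and stays where it is left. At 0 the pointer points to (-0.707, +0.707) in the unit's x, y
- key_black (a joint): travel of the black standby key in m: 0 up, about 0.0084 latched, 0.011 bottom stop. The four keys are mechanically interlocked: a key pressed to the bottom (3 to 4 N) and let go stays latched, and the key latched before pops up
- key_green (a joint): the same for the green key (low heat, for aluminium)
- key_yellow (a joint): the same for the yellow key (medium heat)
- key_red (a joint): the same for the red key (high heat, for steel); latched at the start
- top_black (a point): centre of the top of the black key cap, 32 x 24 mm (24 along the row), 15 mm above the panel (70 mm above the table) when up; moves with the key. The keys stand 34 mm apart in a row along the unit's y, black at the left seen from the robot
- top_green (a point): centre of the top of the green key cap, 32 x 24 mm (24 along the row), 15 mm above the panel (70 mm above the table) when up; moves with the key. The keys stand 34 mm apart in a row along the unit's y
- top_yellow (a point): centre of the top of the yellow key cap, 32 x 24 mm (24 along the row), 15 mm above the panel (70 mm above the table) when up; moves with the key. The keys stand 34 mm apart in a row along the unit's y
- top_red (a point): centre of the top of the red key cap, 32 x 24 mm (24 along the row), 15 mm above the panel (70 mm above the table) when up; moves with the key. The keys stand 34 mm apart in a row along the unit's y
- alu_1: bright aluminium U-channel offcut, 42 mm wide, 50 long, 45 high, walls 4 mm (34 mm inside), 0.07 kg, standing on its legs with the web on top; origin midway between the feet of its legs; z up through the web, x from leg to leg, y along the channel; grip it across the two legs near the top. May be absent
- alu_2: bright aluminium U-channel offcut, 42 mm wide, 50 long, 45 high, walls 4 mm (34 mm inside), 0.07 kg, standing on its legs with the web on top; origin midway between the feet of its legs; z up through the web, x from leg to leg, y along the channel; grip it across the two legs near the top. May be absent
- alu_3: bright aluminium U-channel offcut, 42 mm wide, 50 long, 45 high, walls 4 mm (34 mm inside), 0.07 kg, standing on its legs with the web on top; origin midway between the feet of its legs; z up through the web, x from leg to leg, y along the channel; grip it across the two legs near the top. May be absent
- alu_4: bright aluminium U-channel offcut, 42 mm wide, 50 long, 45 high, walls 4 mm (34 mm inside), 0.07 kg, standing on its legs with the web on top; origin midway between the feet of its legs; z up through the web, x from leg to leg, y along the channel; grip it across the two legs near the top. May be absent
- steel_1: dark steel U-channel offcut, hanging on the bar at the start, same sizes, 0.2 kg; origin midway between the feet of its legs; z up through the web, x from leg to leg, y along the channel. May be absent
- steel_2: dark steel U-channel offcut, hanging on the bar at the start, same sizes, 0.2 kg; origin midway between the feet of its legs; z up through the web, x from leg to leg, y along the channel. May be absent
- work_plate: light grey aluminium plate lying fixed on the table to the right, 192 x 132 mm (x by y), its top 6 mm above its origin, which is the centre of its underside at table height
- tape_measure: bystander, yellow tape measure 64x71x34 mm, origin at the centre of its underside; not to be disturbed
- weld_magnet: bystander, red welding magnet 64x80x16 mm, origin at the centre of its underside; not to be disturbed
- try_square: bystander, steel try square 158x100x14 mm, origin at the centre of its underside; not to be disturbed
- paste_tin: bystander, round red tin, 68 across, 35 high mm, origin at the centre of its underside; not to be disturbed
There are look-alikes about, which are no part of the job. What is shaped like the alu_3 but turquoise is not meant. What is shaped like the alu_2 but purple is not meant.

How it is judged:
On the way, in this order (a step that is already met when the one before it is completed fails the run):
1. the black standby key is latched and the red key has popped up (value of joint key_black above 0.006 m and value of joint key_red below 0.003 m), for 0.2 s.
2. with the black key still latched: all steel channels stand on the plate, all aluminium channels hang on the bar, the dial pointer is at the rider (value of joint key_black above 0.006 m and x of alu_1 in the frame of bar_mid between -0.009 and 0.009 m and y of alu_1 in the frame of bar_mid between -0.125 and 0.125 m and z of alu_1 in the frame of bar_mid between -0.046 and -0.036 m and angle between each of alu_1, alu_2, alu_3, alu_4's own z axis and vertical below 0.12 rad and x of alu_2 in the frame of bar_mid between -0.009 and 0.009 m and y of alu_2 in the frame of bar_mid between -0.125 and 0.125 m and z of alu_2 in the frame of bar_mid between -0.046 and -0.036 m and x of alu_3 in the frame of bar_mid between -0.009 and 0.009 m and y of alu_3 in the frame of bar_mid between -0.125 and 0.125 m and z of alu_3 in the frame of bar_mid between -0.046 and -0.036 m and x of alu_4 in the frame of bar_mid between -0.009 and 0.009 m and y of alu_4 in the frame of bar_mid between -0.125 and 0.125 m and z of alu_4 in the frame of bar_mid between -0.046 and -0.036 m and x of steel_1 in the frame of work_plate between -0.088 and 0.088 m and y of steel_1 in the frame of work_plate between -0.058 and 0.058 m and z of steel_1 in the frame of work_plate between 0.002 and 0.012 m and angle between each of steel_1, steel_2's own z axis and vertical below 0.1 rad and x of steel_2 in the frame of work_plate between -0.088 and 0.088 m and y of steel_2 in the frame of work_plate between -0.058 and 0.058 m and z of steel_2 in the frame of work_plate between 0.002 and 0.012 m and distance between pointer_tip and mark_tip below 0.005 m and contact force between the fingers and alu_1 below 0.2 N and contact force between the fingers and alu_2 below 0.2 N and contact force between the fingers and alu_3 below 0.2 N and contact force between the fingers and alu_4 below 0.2 N and contact force between the fingers and steel_1 below 0.2 N and contact force between the fingers and steel_2 below 0.2 N), for 0.2 s.
3. the green key is latched and the other keys are up (value of joint key_green above 0.006 m and value of joint each of key_black, key_yellow, key_red below 0.003 m), for 0.2 s.
At the end, for the whole second after the job is handed in: Steel channels upright (6 deg) on the plate, centres over it; aluminium channels astride the bar, web on its top (height within 5 mm, tilt under 7 deg); pointer tip within 5 mm of the rider tip; green key latched, black, yellow and red up; all released, at rest (all of step 3 and x of alu_1 in the frame of bar_mid between -0.009 and 0.009 m and y of alu_1 in the frame of bar_mid between -0.125 and 0.125 m and z of alu_1 in the frame of bar_mid between -0.046 and -0.036 m and angle between each of alu_1, alu_2, alu_3, alu_4's own z axis and vertical below 0.12 rad and x of alu_2 in the frame of bar_mid between -0.009 and 0.009 m and y of alu_2 in the frame of bar_mid between -0.125 and 0.125 m and z of alu_2 in the frame of bar_mid between -0.046 and -0.036 m and x of alu_3 in the frame of bar_mid between -0.009 and 0.009 m and y of alu_3 in the frame of bar_mid between -0.125 and 0.125 m and z of alu_3 in the frame of bar_mid between -0.046 and -0.036 m and x of alu_4 in the frame of bar_mid between -0.009 and 0.009 m and y of alu_4 in the frame of bar_mid between -0.125 and 0.125 m and z of alu_4 in the frame of bar_mid between -0.046 and -0.036 m and x of steel_1 in the frame of work_plate between -0.088 and 0.088 m and y of steel_1 in the frame of work_plate between -0.058 and 0.058 m and z of steel_1 in the frame of work_plate between 0.002 and 0.012 m and angle between each of steel_1, steel_2's own z axis and vertical below 0.1 rad and x of steel_2 in the frame of work_plate between -0.088 and 0.088 m and y of steel_2 in the frame of work_plate between -0.058 and 0.058 m and z of steel_2 in the frame of work_plate between 0.002 and 0.012 m and distance between pointer_tip and mark_tip below 0.005 m and contact force between the fingers and alu_1 below 0.2 N and contact force between the fingers and alu_2 below 0.2 N and contact force between the fingers and alu_3 below 0.2 N and contact force between the fingers and alu_4 below 0.2 N and contact force between the fingers and steel_1 below 0.2 N and contact force between the fingers and steel_2 below 0.2 N and linear speed of each of alu_1, alu_2, alu_3, alu_4, steel_1, steel_2 below 0.02 m/s); the robot touches nothing.
It fails at once if a channel was handled while the red key was still latched (value of joint key_red above 0.006 m and (contact force between the fingers and alu_1 above 0.5 N or contact force between the fingers and alu_2 above 0.5 N or contact force between the fingers and alu_3 above 0.5 N or contact force between the fingers and alu_4 above 0.5 N or contact force between the fingers and steel_1 above 0.5 N or contact force between the fingers and steel_2 above 0.5 N)).
It fails at once if the orange index rider was shifted (more than 4 mm) (distance of mark_tip from where it was at the start of the episode above 0.004 m).
It fails at once if a bystander was disturbed (moved more than 3 cm) (distance of any of tape_measure, weld_magnet, try_square, paste_tin from where it was at the start of the episode above 0.03 m).
Of steel_1, steel_2 only 1 to 2 are there at a start; the rules pass over those that are not, and their reading is None.
Of alu_1, alu_2, alu_3, alu_4 only 3 to 4 are there at a start; the rules pass over those that are not, and their reading is None.
At some moment in a run one of alu_1, alu_2, alu_3, alu_4 may be knocked a few centimetres aside while the robot is not near it.
It also fails if it takes over 208 s, if anything falls off the work surface, if the arm or the gripper's body presses on something with over 40 N, if the wrist force passes 120 N, or if a joint passes its speed limit or range.

### The arm

A 6-joint arm with a two-finger parallel gripper is mounted at the origin on a cart in front of the work surface, level with it; the furniture and walls round the work are solid. World frame = base frame: x ahead of the robot, y to its left, z up, the work surface at z = 0. Lengths are in m, angles in rad, forces in N, time in s.
With the tool pointing down it reaches from about 0.275 to 0.875 m from the base axis. Payload 12.5 kg.
Tool frame: the origin (TCP) lies on the centre line of the jaws, within the pads' length; the fingertips stand r.finger_overhang ahead of it and the grasp point (between the pads) lies 3 mm ahead of it (r.finger_overhang is the distance from the TCP to the fingertips, in m); z points along the fingers, y is the line along which they close (so a half turn about z gives the same grasp; the last joint's range is limited). The gripper opens to 85 mm and grips with 20 to 120 N. Pads are 22 mm wide; open, the fingers measure 114 mm over their backs; the gripper's body (76 mm by 85 mm) begins 54 mm behind the grasp point. The pads swing forward as they close: fully open they stand 13 mm farther back than shut.
Start: joints at [-1.238, 0.351, 1.652, -0, 1.139, -0.085], TCP at [0.223, -0.503, 0.253] pointing down, gripper open.
Joint ranges: [-2.75, 2.75], [-0.79, 2.1], [0.01, 2.65], [-1.57, 4.71], [0.07, 3.14], [-2.87, 2.87]. Speed limits (rad/s): [2.22, 2.22, 2.79, 3.14, 3.14, 3.14].

### API

Orientations are given as a unit quaternion [x, y, z, w].
In Python, from cell import r, optics gives the robot as it stands. The module is installed in compiled form; this text tells all that it offers. Calls block until the motion is done:
- r.move_to(position, orientation): joint-space move of the TCP to a pose.
- r.move_linear(position, rot=None, vel=0.15): straight line of the TCP; rot=None keeps the orientation; vel is the mean speed in m/s.
- r.set_joints(angles): joint-space move.
- r.set_gripper(opening, squeeze=None): opening from 0.0 (shut) to 1.0 (fully open); squeeze is the grip in N (None keeps the last); returns when the fingers have stopped.
- r.sleep(seconds).
- r.inverse_kinematics(position, orientation): joint angles nearest the present ones, or None.
- optics.get_image(name): name is "scene" or "top" or "wrist"; returns a dict with "pixels" (420x560x3 uint8, red, green, blue), "depth" (420x560 float32, m along the optical axis (not along the pixel's ray), 0 where there is no reading), "fx", "fy", "cx", "cy" (pixels), "D" ([k1, k2, p1, p2, k3] as OpenCV has them; the pictures are not rectified), "camera_from_world" (4x4, takes a point from world to camera coordinates); the wrist camera has in their place "mount" (4x4, takes a point from camera to tool coordinates, whose origin is the TCP and whose axes are the flange's). Camera axes: x right, y down, z forward; pixel columns grow to the right and rows downward; lengths in m; the calibration is good to about 2 mm. A picture is of the moment at which its call begins: read the wrist's pose just before it.
A pose or a line that the arm cannot do raises r.PlanningError and nothing moves.
- r.hand_in(): hands the job in; it is judged then, once.
Readings, each from a call of its own:
- r.current_t(): time.
- r.current_q(): joint angles.
- r.current_qvel(): joint speeds.
- r.current_effort(): joint torques, N m.
- r.current_tool_pos(): TCP position.
- r.current_ee_rot(): TCP orientation.
- r.current_contact_force(): force on the tool from outside, world axes, zero at the start.
- r.current_torque(): the same for the moment, N m.
- r.current_opening(): opening from 0.0 (shut) to 1.0 (fully open).
- r.current_finger_force(): force on a finger pad.
Only numpy, scipy, OpenCV 4.12 (cv2) and the standard library are available. Lean on these libraries where they do the work, as an engineer would, in place of code of your own. Each camera call takes 0.05 s, during which the arm holds its last target. There are 200 camera calls.

## Working session

There is one attempt and no reset: what is moved stays moved. The work goes in short steps, each a Python script; the robot and the scene stay as the last script left them, time stands still between calls to the robot, and variables do not carry over. Pictures are saved under pics/ and viewed, at most 14 in all, crops included, and the job is handed in when it is done.

```bash
mkdir -p pics
python3 - <<'E'
from cell import r, optics
import cv2,numpy as np
for n in("scene","top"):
    d=optics.get_image(n); np.savez(f"{n}0.npz",**d)
    cv2.imwrite(f"pics/{n}0.png",d["pixels"][:,:,::-1])
    print(n,d["fx"],d["cx"],d["cy"],d["D"],np.linalg.inv(d["camera_from_world"]).round(3).tolist())
print(r.finger_overhang,r.current_tool_pos(),r.current_ee_rot(),r.current_t())
E
```

```text
scene 547.0090697461247 271.0169506188198 207.29605223569757 [0.02170842 0.         0.         0.         0.        ] [[-0.779, -0.285, 0.558, -0.343], [-0.627, 0.344, -0.699, 1.246], [0.007, -0.895, -0.447, 0.829], [0.0, 0.0, 0.0, 1.0]]
top 402.9594351207142 279.85015169353375 202.95138730389132 [0.01666068 0.         0.         0.         0.        ] [[0.002, -0.995, 0.095, 0.465], [-1.0, -0.001, 0.011, 0.057], [-0.011, -0.095, -0.995, 1.228], [0.0, 0.0, 0.0, 1.0]]
0.022 [ 0.2230923  -0.50241292  0.25279403] [ 9.78257748e-01  2.07392109e-01 -7.44089165e-05 -5.34504006e-04] 0.1
```

View pics/scene0.png

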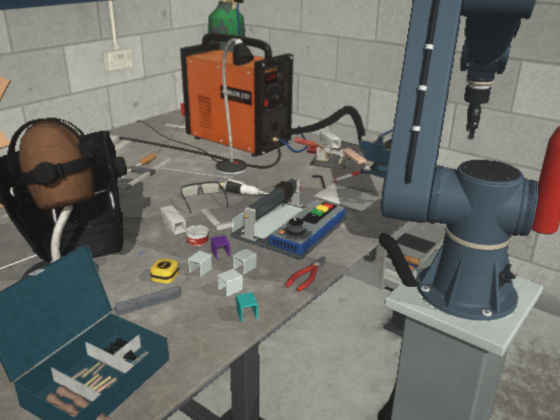

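View pics/top0.png

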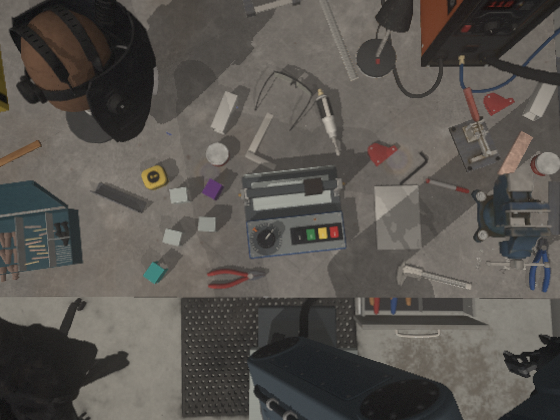

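The scene shows three bright alu channels, at top-view pixels (178,195), (173,237) and (207,224). The look-alikes are purple (213,188), turquoise (155,272) and a longer light profile at (224,112). At least one steel channel hangs on the bar at (313,186). The dial is at (267,237), the keys run from (297,235) to (335,232), and the plate is at (397,217).

```bash
cat > h.py <<'E'
import numpy as np,cv2
from scipy.spatial.transform import Rotation as R
def ray(d,uv,cfw=None):
    K=np.array([[d["fx"],0,d["cx"]],[0,d["fy"],d["cy"]],[0,0,1.]])
    p=cv2.undistortPoints(np.array(uv,float).reshape(-1,1,2),K,np.array(d["D"],float)).reshape(-1,2)
    M=np.linalg.inv(d["camera_from_world"] if cfw is None else cfw)
    return M[:3,3],np.c_[p,np.ones(len(p))]@M[:3,:3].T
def onz(d,uv,z,cfw=None):
    o,v=ray(d,uv,cfw); return o+v*((z-o[2])/v[:,2])[:,None]
def pts(d,cfw=None):
    h,w=d["depth"].shape; u,v=np.meshgrid(np.arange(w),np.arange(h))
    o,q=ray(d,np.c_[u.ravel(),v.ravel()],cfw)
    P=o+q*d["depth"].reshape(-1,1); P[d["depth"].ravel()==0]=np.nan
    return P.reshape(h,w,3)
E
python3 - <<'E'
from h import *
d=np.load("top0.npz"); im=d["pixels"][:,:,::-1]
c=cv2.resize(im[140:290,130:430],None,fx=2.66,fy=2.66,interpolation=cv2.INTER_CUBIC)
cv2.imwrite("pics/c1.png",c)
P=pts(d)
for u,v in [(178,195),(173,237),(207,224),(213,188),(155,272),(224,112),(397,217),(313,186),(267,237),(280,187),(300,240),(217,155),(323,234)]: print(u,v,P[v,u].round(3))
d=np.load("scene0.npz"); im=d["pixels"][:,:,::-1]
cv2.imwrite("pics/c2.png",cv2.resize(im[170:330,140:350],None,fx=3.7,fy=3.7,interpolation=cv2.INTER_CUBIC))
E
```

```text
178 195 [0.601 0.371 0.049]
173 237 [0.478 0.384 0.043]
207 224 [0.516 0.284 0.046]
213 188 [0.623 0.269 0.043]
155 272 [0.377 0.431 0.049]
224 112 [0.856 0.24  0.037]
397 217 [ 0.539 -0.284  0.004]
313 186 [ 0.618 -0.023  0.119]
267 237 [0.477 0.105 0.091]
280 187 [0.616 0.069 0.116]
300 240 [0.469 0.012 0.07 ]
217 155 [0.724 0.26  0.033]
323 234 [ 0.486 -0.054  0.069]
```

View pics/c1.png

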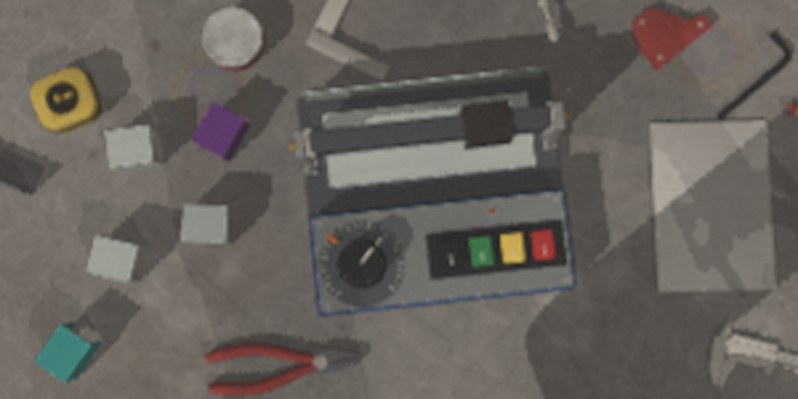

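View pics/c2.png

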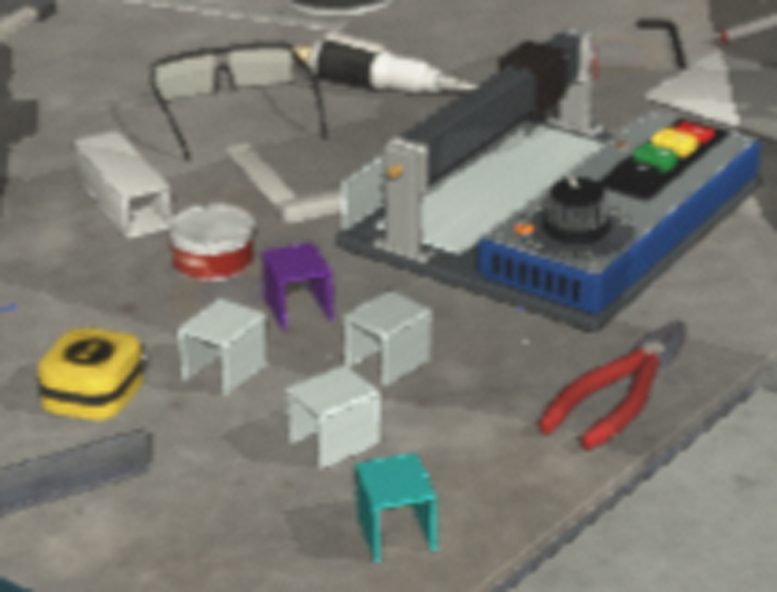

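Close crops confirm three bright alu channels, one steel channel near the right pillar, and the rider at front left of the dial. Next I'll take a wrist view of the unit and fit its frame.

```bash
cat >> h.py <<'E'
from cell import r, optics
def down(psi): return [np.cos(psi/2),np.sin(psi/2),0,0]
def wrist(name=None):
    p=np.array(r.current_tool_pos()); q=r.current_ee_rot(); d=optics.get_image("wrist")
    T=np.eye(4); T[:3,:3]=R.from_quat(q).as_matrix(); T[:3,3]=p
    d["camera_from_world"]=np.linalg.inv(T@d["mount"])
    if name: np.savez(name+".npz",**d); cv2.imwrite(f"pics/{name}.png",d["pixels"][:,:,::-1])
    return d
E
python3 - <<'E'
from h import *
d=np.load("top0.npz"); P=pts(d)
m=(abs(P[...,2]-.116)<.004)&(abs(P[...,0]-.62)<.08)&(abs(P[...,1]-.02)<.16)
q=P[m]; print(m.sum(),q.min(0),q.max(0)); y=q[:,1];x=q[:,0]
k=np.polyfit(y,x,1); print("bar yaw",-np.arctan(k[0]), k)
psi=np.pi/2-np.arctan(k[0])
for s in(psi,psi-np.pi):
  print(s,r.inverse_kinematics([.5,.05,.42],down(s)))
w=optics.get_image("wrist"); print(w["mount"].round(3).tolist(),w["fx"])
r.move_to([.50,.03,.42],down(psi-np.pi)); 
w=wrist("w1"); print(r.current_q(),r.current_t())
E
```

```text
802 [ 0.58528802 -0.10383419  0.11201386] [0.6441297  0.1778658  0.11999732]
bar yaw 0.11044728863049715 [-0.11089859  0.61848181]
1.6812436154253938 [ 6.99760879e-03  1.39362193e-01  1.51794616e+00 -4.44089210e-16
  1.48428430e+00 -1.03449680e-01]
-1.4603490381643993 None
[[0.0, -0.965, -0.261, 0.066], [1.0, -0.0, 0.0, -0.001], [-0.0, -0.261, 0.965, -0.121], [0.0, 0.0, 0.0, 1.0]] 294.0018035637478Traceback (most recent call last):
  File "<stdin>", line 10, in <module>
cell.PlanningError: the arm cannot take that pose within its joint ranges
```

Run:
```python
from h import *
r.move_to([.50,.03,.42],down(1.68))
w=wrist("w1"); print(r.current_q().round(3) if hasattr(r.current_q(),'round') else r.current_q(),r.current_t())
```

```text
[-0.034  0.136  1.522 -0.     1.484 -0.142] 2.425
```

View pics/w1.png

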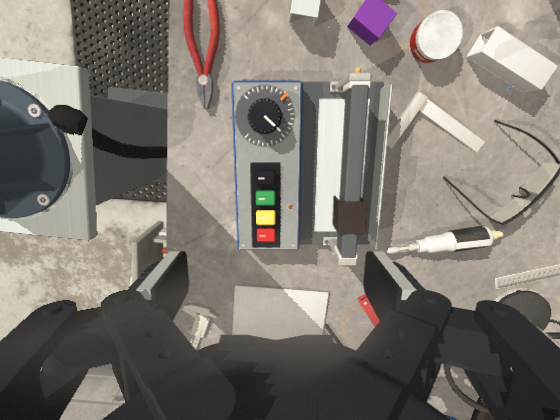

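The view shows the dial at (265,116) with its pointer towards (282,132), the rider at (284,98), the key row from (262,178) to (265,235), and the steel channel at (349,215) on the bar at column ~354. I'll measure these now.

```bash
cat >> h.py <<'E'
def blob(d,lo,hi,box=None,n=1):
    hsv=cv2.cvtColor(d["pixels"],cv2.COLOR_RGB2HSV); m=cv2.inRange(hsv,np.array(lo),np.array(hi))
    if box: k=np.zeros_like(m); u0,v0,u1,v1=box; k[v0:v1,u0:u1]=255; m&=k
    N,L,S,C=cv2.connectedComponentsWithStats(m); i=1+np.argsort(-S[1:,4])[:n]
    return [(C[j],int(S[j,4]),L==j) for j in i]
E
python3 - <<'E'
from h import *
d=dict(np.load("w1.npz")); P=pts(d)
B=(225,70,310,255)
for n,lo,hi,z in [("green",(55,90,60),(90,255,255),.07),("yellow",(20,120,120),(32,255,255),.07),("red",(0,150,100),(6,255,255),.062)]:
    c,a,m=blob(d,lo,hi,B)[0]; print(n,c,a,onz(d,c,z)[0].round(4),np.nanmedian(P[m],0).round(4))
for c,a,m in blob(d,(8,130,120),(18,255,255),(225,70,310,150),3): print("or",c,a,onz(d,c,.061)[0].round(4))
# bar
m=(P[...,2]>.108)&(P[...,2]<.1175)&(abs(P[...,0]-.615)<.06); m[:, :335]=0
q=P[m]; 
vv,uu=np.nonzero(m); print("bar px",uu.min(),uu.max(),vv.min(),vv.max())
for _ in range(3):
    k=np.polyfit(q[:,1],q[:,0],1); e=q[:,0]-np.polyval(k,q[:,1]); q=q[abs(e)<.013]
print("barfit",k,-np.arctan(k[0]),len(q),q.min(0).round(4),q.max(0).round(4),np.median(q[:,2]), e.std())
s=(P[...,2]>.1175)&(P[...,2]<.13)&(abs(P[...,0]-.615)<.06); vv,uu=np.nonzero(s); print("steel",P[s].mean(0).round(4),s.sum(),cv2.minAreaRect(P[s][:,:2].astype(np.float32)))
# dial top
t=(abs(P[...,2]-.091)<.006); t[:,:230]=0; t[:,310:]=0; t[:70]=0; t[160:]=0
q=P[t]; print("dial",q.mean(0).round(4),cv2.minEnclosingCircle(q[:,:2].astype(np.float32)),t.sum())
# panel blue outline
c,a,m=blob(d,(100,120,40),(125,255,255),(225,70,310,260))[0]; print("panel",c,a)
cv2.imwrite("pics/w1c.png",cv2.resize(d["pixels"][75:260,225:405,::-1],None,fx=3.2,fy=3.2,interpolation=cv2.INTER_CUBIC))
E
```

```text
green [264.88474576 197.43728814] 295 [ 0.4866 -0.0176  0.07  ] [ 0.4871 -0.0173  0.0695]
yellow [265.18959108 216.90334572] 269 [ 0.4904 -0.0508  0.07  ] [ 0.4909 -0.0506  0.0695]
red [265.48319328 234.49579832] 238 [ 0.494  -0.0849  0.062 ] [ 0.4943 -0.0845  0.0614]
or [283.83333333  96.02777778] 36 [0.4996 0.1425 0.061 ]
bar px 336 370 73 265
barfit [-0.10556375  0.61565627] 0.10517422366376157 2771 [ 0.5845 -0.1051  0.108 ] [0.6385 0.1792 0.1175] 0.11475647184025262 0.00712403103520575
steel [ 0.6192 -0.0214  0.1191] 875 ((0.6127134561538696, 0.02998919039964676), (0.04222395271062851, 0.15632949769496918), 7.302768230438232)
dial [0.4724 0.1106 0.0913] ((0.47222161293029785, 0.11073354631662369), 0.02273331768810749) 749
panel [300.76033058 133.19008264] 121
```

View pics/w1c.png

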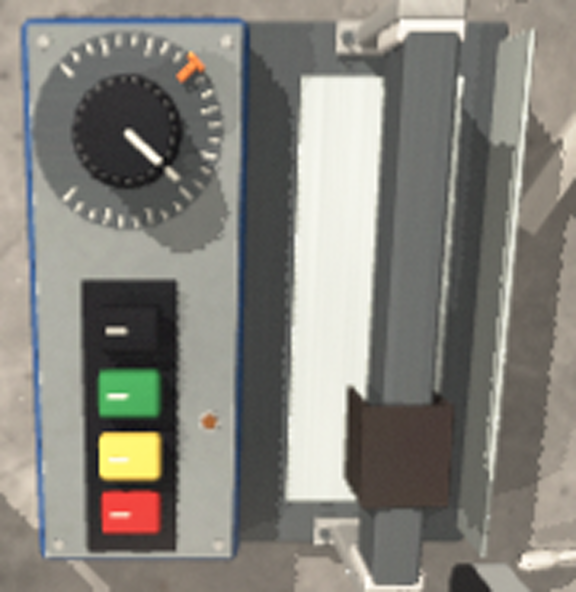

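```bash
cat >> h.py <<'E'
TH=0.108; UX=np.array([np.cos(TH),np.sin(TH),0]); UY=np.array([-np.sin(TH),np.cos(TH),0]); PSI=TH+np.pi/2
def press(xy):
    f0=np.array(r.current_contact_force())
    z=.074
    while z>.055:
        z-=.0015; r.move_linear([*xy,z+.022],vel=.04)
        f=np.array(r.current_contact_force())-f0
        if f[2]>9: break
    print("press end",z,f.round(2)); r.sleep(.2)
    r.move_linear([*xy,.15],vel=.15)
E
python3 - <<'E'
from h import *
r.set_gripper(0.)
xy=(.4868-.034*UY[0]*-1*-1,-.0175+.034*UY[1]); xy=(.4868+.034*UY[0],xy[1]); print(xy)
r.move_to([*xy,.15],down(PSI)); r.move_linear([*xy,.098],vel=.1)
press(xy)
r.move_to([.55,.0,.36],down(PSI)); w=wrist("w2"); P=pts(w)
cv2.imwrite("pics/w2.png",w["pixels"][:,:,::-1])
m=(abs(P[...,2]-.115)<.0025)&(abs(P[...,0]-.615)<.06)
bins=[]
for y in np.arange(.06,.16,.01):
    q=P[m&(abs(P[...,1]-y)<.004)]
    if len(q)>10: bins.append((y,(q[:,0].min()+q[:,0].max())/2,q[:,0].max()-q[:,0].min()))
print(np.round(bins,4)); 
for n,lo,hi in [("red",(0,150,100),(6,255,255)),("green",(55,90,60),(90,255,255)),("yellow",(20,120,120),(32,255,255))]:
    c,a,mm=blob(w,lo,hi,None)[0]; print(n,c,a,np.nanmedian(P[mm],0).round(4))
s=(P[...,2]>.1175)&(P[...,2]<.122)&(abs(P[...,0]-.615)<.06)&(P[...,1]<.05); print("steel",P[s].mean(0).round(4),s.sum(),cv2.minAreaRect(P[s][:,:2].astype(np.float32)))
print(r.current_t())
E
```

```text
(np.float64(0.48313513420605975), np.float64(0.016301904661015873))
press end 0.05749999999999998 [-7.8   0.93 22.7 ]
[[0.06   0.6104 0.0233]
 [0.07   0.6092 0.0242]
 [0.08   0.6082 0.0237]
 [0.09   0.6072 0.0239]
 [0.1    0.606  0.0238]
 [0.11   0.6048 0.0241]
 [0.12   0.6041 0.0238]
 [0.13   0.6028 0.0239]
 [0.14   0.6022 0.0244]
 [0.15   0.6004 0.0237]]
red [158.75490196  19.16806723] 714 [0.3633 0.1946 0.0143]
green [231.84771574 184.4213198 ] 394 [ 0.488  -0.0178  0.0697]
yellow [232.54666667 207.25333333] 375 [ 0.4915 -0.0509  0.0697]
steel [ 0.6193 -0.0218  0.1191] 1228 ((0.6183444857597351, -0.011533722281455994), (0.04178792983293533, 0.10350580513477325), 6.161452293395996)
9.4083
```

View pics/w2.png

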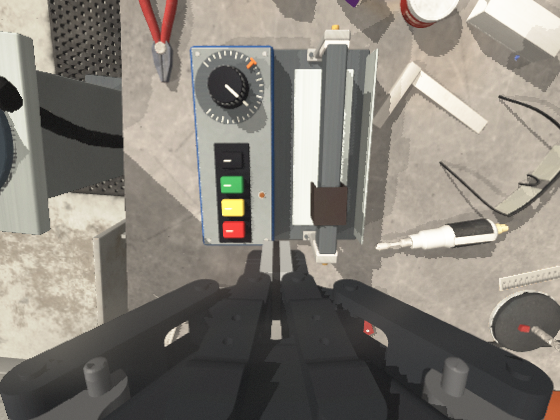

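Run:
```python
from h import *
for f in("w1","w2"):
    d=dict(np.load(f+".npz")); P=pts(d)
    x=P[...,0]-(.6104-.11*(P[...,1]-.06))
    m=(abs(x)<.010)&(abs(P[...,2]-.115)<.003)&(abs(P[...,1]-.03)<.2); y=P[m][:,1]/np.cos(.11); print("bar",y.min(),y.max(),(y.min()+y.max())/2)
    m=(abs(x)<.03)&(P[...,2]>.1172)&(P[...,2]<.1225)&(abs(P[...,1]+.04)<.06)
    m=(cv2.morphologyEx(m.astype(np.uint8),cv2.MORPH_OPEN,np.ones((5,5)))>0)
    print("steel",P[m].mean(0).round(4),cv2.minAreaRect(P[m][:,:2].astype(np.float32)))
    c,a,mm=blob(d,(0,150,100),(6,255,255),(200,200,300,250))[0]; print("red",c,a,np.nanmedian(P[mm],0).round(4))
t=dict(np.load("top0.npz")); P=pts(t); hsv=cv2.cvtColor(t["pixels"],cv2.COLOR_RGB2HSV)
# plate by brightness + light connected comps of alu
m=(P[...,2]>.037)&(P[...,2]<.053)&(P[...,1]>.2)&(P[...,1]<.5)&(P[...,0]>.3)&(P[...,0]<.75)
N,L,S,C=cv2.connectedComponentsWithStats(m.astype(np.uint8))
for i in range(1,N):
    if S[i,4]>60:
        q=P[L==i]; print(C[i].round(),S[i,4],hsv[L==i].mean(0).round(),q.mean(0).round(3),[np.round(a,3) for a in cv2.minAreaRect(q[:,:2].astype(np.float32))])
m=cv2.inRange(hsv,np.array((0,0,0)),np.array((180,255,255)))
m=(P[...,2]>.0035)&(P[...,2]<.012)&(abs(P[...,0]-.54)<.16)&(abs(P[...,1]+.28)<.12)
m=cv2.morphologyEx(m.astype(np.uint8),cv2.MORPH_OPEN,np.ones((5,5)))>0
print("plate",P[m].mean(0),m.sum(),cv2.minAreaRect(P[m][:,:2].astype(np.float32)))
u=[(376,186),(418,186),(421,248),(378,248)]; print(onz(t,u,.006).round(3))
```

```text
bar -0.10424755874177369 0.17846534861172428 0.037108894934975295
steel [ 0.6193 -0.0218  0.1191] ((0.6200698614120483, -0.0225373562425375), (0.042059242725372314, 0.05015047267079353), 9.062504768371582)
red [265.48319328 234.49579832] 238 [ 0.4943 -0.0845  0.0614]
bar -0.10405419411272274 0.17903325768788092 0.03748953178757909
steel [ 0.6194 -0.0216  0.1191] ((0.6198450922966003, -0.022294646129012108), (0.04150926321744919, 0.04925138130784035), 7.326668739318848)
red [233.50417827 228.91086351] 359 [ 0.4949 -0.084   0.0697]
[211. 188.] 242 [142. 105. 103.] [0.622 0.273 0.044] [array([0.623, 0.274]), array([0.044, 0.049]), np.float64(63.232)]
[178. 194.] 242 [ 32.  14. 153.] [0.604 0.372 0.044] [array([0.605, 0.372]), array([0.043, 0.051]), np.float64(8.598)]
[206. 223.] 246 [ 33.  13. 138.] [0.518 0.287 0.044] [array([0.519, 0.286]), array([0.051, 0.041]), np.float64(89.84)]
[172. 237.] 262 [ 32.  14. 152.] [0.478 0.387 0.045] [array([0.478, 0.387]), array([0.051, 0.045]), np.float64(76.05)]
[153. 273.] 260 [ 86. 122. 126.] [0.374 0.438 0.044] [array([0.374, 0.438]), array([0.044, 0.05 ]), np.float64(57.311)]
plate [nan nan nan] 0 ((0.0, 0.0), (0.0, 0.0), 0.0)
[[ 0.634 -0.222  0.006]
 [ 0.634 -0.35   0.006]
 [ 0.446 -0.353  0.006]
 [ 0.446 -0.224  0.006]]<stdin>:20: RuntimeWarning: Mean of empty slice.
  ret = um.true_divide(
```

The red key has popped up (its cap top rose from 0.061 to 0.070). Now I'll move the steel channel to the plate and look at the alu group.

```bash
cat >> h.py <<'E'
def pick(xy,psi,ztop,op=.8):
    r.set_gripper(op); r.move_to([*xy,ztop+.09],down(psi)); r.move_linear([*xy,ztop-.008],vel=.12)
    r.set_gripper(0.,30); print("open",r.current_opening(),"ff",r.current_finger_force())
    r.move_linear([*xy,ztop+.07],vel=.15); print("held",r.current_opening())
def place(xy,psi,zfoot,op=.8,zup=.0):
    # TCP is .037 above feet
    p=r.current_tool_pos(); zt=max(p[2],zfoot+.037+.07); f0=np.array(r.current_contact_force())
    r.move_linear([p[0],p[1],zt]); r.move_to([*xy,zfoot+.037+.07],down(psi)); r.move_linear([*xy,zfoot+.037+.012],vel=.12)
    z=zfoot+.012
    while z>zfoot+.0008:
        z-=.002; r.move_linear([*xy,max(z,zfoot+.0008)+.037],vel=.05); f=np.array(r.current_contact_force())-f0
        if f[2]>4: break
    print("place z-off",round(z-zfoot,4),f.round(1),r.current_t())
    r.set_gripper(op); r.move_linear([*xy,zfoot+.037+.09],vel=.15)
E
python3 - <<'E'
from h import *
pick((.6196,-.0222),PSI,.119)
place((.54,-.287),PSI,.006)
r.move_to([.54,-.25,.33],down(PSI)); wrist("w3")
r.move_to([.53,.38,.36],down(PSI)); wrist("w4")
im=np.hstack([cv2.imread("pics/w3.png"),cv2.imread("pics/w4.png")]); cv2.imwrite("pics/v.png",cv2.resize(im,(800,300),interpolation=cv2.INTER_AREA))
print(r.current_t())
E
```

```text
open 0.4874177264150223 ff 30.378018021583557
held 0.48594031171550534
place z-off 0.0 [-0.2 -0.4 -0.3] 16.2417
20.525
```

View pics/v.png

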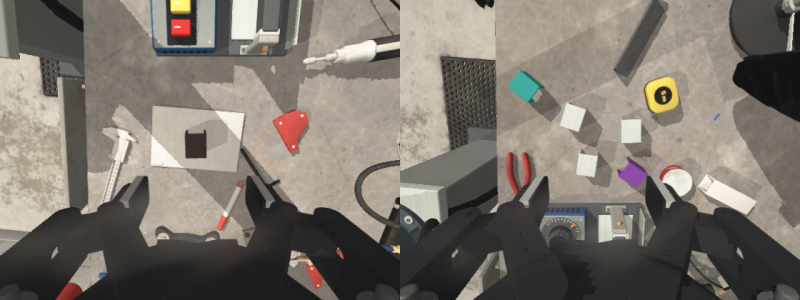

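Steel stands well within the plate (196,145); the three alu channels are at (573,118), (630,131) and (586,163) in the right half. Measuring their poses now.

```bash
cat >> h.py <<'E'
def alus(d):
    P=pts(d); hsv=cv2.cvtColor(d["pixels"],cv2.COLOR_RGB2HSV)
    m=(abs(P[...,2]-.045)<.005)&(P[...,1]>.15)&(P[...,1]<.56)&(P[...,0]>.25)&(P[...,0]<.8)&(hsv[...,1]<60)
    m=cv2.morphologyEx(m.astype(np.uint8),cv2.MORPH_OPEN,np.ones((3,3)))
    N,L,S,C=cv2.connectedComponentsWithStats(m); out=[]
    for i in range(1,N):
        if S[i,4]<200: continue
        q=P[L==i]; (c,(a,b),g)=cv2.minAreaRect(q[:,:2].astype(np.float32))
        if max(a,b)>.06: continue
        gx=np.radians(g) if a<b else np.radians(g+90)   # direction of short side
        gx=(gx+np.pi/2)%np.pi-np.pi/2
        out.append((np.array(c),gx,(a,b),np.median(q[:,2]),hsv[L==i].mean(0).round()))
    return out
E
python3 - <<'E'
from h import *
d=dict(np.load("w4.npz"))
for a in alus(d): print(a)
P=pts(d)
d3=dict(np.load("w3.npz")); Q=pts(d3); m=(abs(Q[...,2]-.051)<.004)&(abs(Q[...,0]-.54)<.1)&(abs(Q[...,1]+.287)<.08); print("steel",Q[m].mean(0), cv2.minAreaRect(Q[m][:,:2].astype(np.float32)))
E
```

```text
(array([0.47779843, 0.38686937]), np.float64(-0.23237425407291834), (0.05004839226603508, 0.042038097977638245), np.float64(0.044951144790893016), array([ 31.,  12., 229.]))
(array([0.60282159, 0.37152818]), np.float64(0.16745083084685564), (0.0417993888258934, 0.05075635015964508), np.float64(0.044993167772562986), array([ 31.,  12., 227.]))
(array([0.51681757, 0.2858147 ]), np.float64(-0.03745403178060158), (0.050510913133621216, 0.04184836149215698), np.float64(0.045041228569543956), array([ 31.,  13., 227.]))
steel [ 0.53909217 -0.28649968  0.05054481] ((0.5389378070831299, -0.28722381591796875), (0.041529491543769836, 0.05027255043387413), 7.1651434898376465)
```

```bash
cat >> h.py <<'E'
BM=np.array([.6129,.0372])
def look(name):
    r.set_gripper(.8); r.move_to([.53,.38,.36],down(PSI)); return wrist(name)
def hang(xy,g,s):
    pick(xy,g+np.pi/2,.045)
    t=BM+s*UY[:2]; f0=np.array(r.current_contact_force())
    r.move_linear([*xy,.20]); r.move_to([*t,.074+.037+.06],down(PSI)); r.move_linear([*t,.074+.037+.032],vel=.1)
    f=np.array(r.current_contact_force())-f0; print("straddle",f.round(2))
    if abs(f[2])>4: raise SystemExit("blocked")
    place(t,PSI,.074)
E
python3 - <<'E'
from h import *
hang(np.array([.5168,.2858]),-.037,-.07)
d=look("w5")
for a in alus(d): print(a[0].round(4),round(a[1],3),np.round(a[2],3),a[3])
print(r.current_t())
r.move_to([.55,.03,.36],down(PSI)); d=wrist("w6"); P=pts(d)
m=(P[...,2]>.1172)&(P[...,2]<.125)&(abs(P[...,0]-.615)<.06); m=cv2.morphologyEx(m.astype(np.uint8),cv2.MORPH_OPEN,np.ones((5,5)))>0
print(P[m].mean(0),cv2.minAreaRect(P[m][:,:2].astype(np.float32)),"target",BM-.07*UY[:2])
E
```

```text
open 0.4886516478203452 ff 30.71326956152916
held 0.48769818012519256
straddle [-0.02 -0.06  0.56]
place z-off -0.0 [ 1.   0.1 -0.9] 28.8917
[0.4778 0.3869] -0.231 [0.05  0.042] 0.04499687869376695
[0.5723 0.3815] 0.144 [0.041 0.05 ] 0.04499832796152717
31.925
[ 0.61947938 -0.03249189  0.11908215] ((0.6198582053184509, -0.03281831741333008), (0.04182818531990051, 0.050427161157131195), 6.26193380355835) target [ 0.62044531 -0.03239216]
```

The first alu channel is hung correctly. One alu channel was knocked to (0.572, 0.3815), so I'll use the fresh poses.

Run:
```python
from h import *
d=look("w7")
L=sorted(alus(d),key=lambda a:-a[0][0])
for a in L: print(a[0].round(4),round(a[1],3),np.round(a[2],3))
hang(L[0][0],L[0][1],0.)
d=look("w8"); L=alus(d)
for a in L: print(a[0].round(4),round(a[1],3),np.round(a[2],3))
hang(L[0][0],L[0][1],.07)
look("w9"); print(len(alus(dict(np.load("w9.npz")))))
r.move_to([.52,.07,.36],down(PSI)); d=wrist("w10"); P=pts(d)
m=(P[...,2]>.1172)&(P[...,2]<.125)&(abs(P[...,0]-.615)<.06); m=cv2.morphologyEx(m.astype(np.uint8),cv2.MORPH_OPEN,np.ones((5,5)))
N,Lb,S,C=cv2.connectedComponentsWithStats(m)
for i in range(1,N): q=P[Lb==i]; print(S[i,4],q.mean(0).round(4),q[:,2].std().round(5),cv2.minAreaRect(q[:,:2].astype(np.float32))[1:])
print(r.current_t())
```

```text
[0.5724 0.3815] 0.148 [0.042 0.05 ]
[0.4779 0.387 ] -0.231 [0.05  0.042]
open 0.4863609139677191 ff 31.00256860256195
held 0.487042277154851
straddle [ 1.11 -0.2  -0.59]
place z-off -0.0 [-0.3  0.5  1.3] 43.2333
[0.4778 0.387 ] -0.229 [0.05  0.042]
open 0.4870339063106261 ff 30.722258985042572
held 0.4839656213797754
straddle [-0.05 -1.29  0.47]
place z-off -0.0 [ 1.   0.7 -0. ] 54.2917
0
1352 [0.6047 0.107  0.1191] 0.00077 ((0.04206773266196251, 0.04889294505119324), 6.106546878814697)
1157 [0.6117 0.0381 0.1191] 0.00074 ((0.04241463169455528, 0.048755306750535965), 6.222896099090576)
538 [ 0.6102 -0.0344  0.1192] 0.00073 ((0.023910637944936752, 0.049002744257450104), 5.911418914794922)
35 [ 0.6166 -0.0114  0.1188] 0.00072 ((0.007054222747683525, 0.007756033446639776), 10.261861801147461)
58.1417
```

View pics/w10.png

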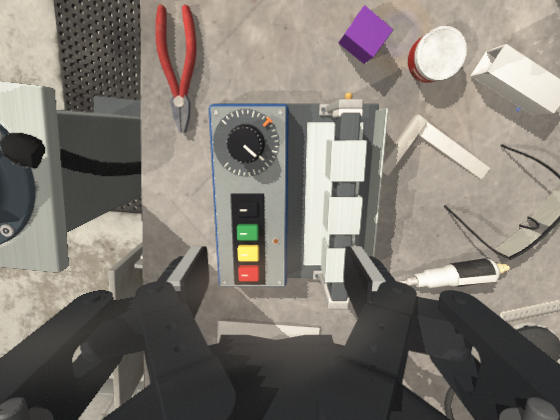

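All three alu channels hang with their webs on the bar, at (348,160) and (344,214) plus the one beside the finger. The dial is at (245,143). I'll take a close view of it next.

Run:
```python
from h import *
r.move_to([.472,.06,.23],down(PSI)); d=wrist("w11"); P=pts(d)
t=(abs(P[...,2]-.091)<.004)&(np.hypot(P[...,0]-.472,P[...,1]-.111)<.035)
q=P[t]; c,rad=cv2.minEnclosingCircle(q[:,:2].astype(np.float32)); print("dial",c,rad,q.mean(0))
h,w=t.shape; u,v=np.meshgrid(np.arange(w),np.arange(h)); U=np.c_[u.ravel(),v.ravel()]
hsv=cv2.cvtColor(d["pixels"],cv2.COLOR_RGB2HSV)
X=onz(d,U,.061).reshape(h,w,3)
dx=X[...,0]-c[0]; dy=X[...,1]-c[1]; rr=np.hypot(dx,dy); an=np.degrees(np.arctan2(dy,dx))
o=(hsv[...,0]>5)&(hsv[...,0]<20)&(hsv[...,1]>150)&(hsv[...,2]>80)&(rr<.06)
print("rider",o.sum(),an[o].mean(),rr[o].min(),rr[o].max(),[ (round(a),an[o&(abs(rr-a/1000)<.001)].mean().round(2)) for a in range(33,48,2) if (o&(abs(rr-a/1000)<.001)).any()])
for a in(29,30,31,32,33):
    k=(hsv[...,2]>150)&(hsv[...,1]<60)&(abs(rr-a/1000)<.0006); print("ptr",a,k.sum(),an[k].mean() if k.any() else 0)
Y=onz(d,U,.091).reshape(h,w,3); ry=np.hypot(Y[...,0]-c[0],Y[...,1]-c[1]); ay=np.degrees(np.arctan2(Y[...,1]-c[1],Y[...,0]-c[0]))
k=(hsv[...,2]>150)&(hsv[...,1]<60)&(ry<.019)&(ry>.006); print("line",k.sum(),np.median(ay[k]))
vv,uu=np.nonzero(rr<.055); cr=d["pixels"][max(vv.min()-5,0):vv.max()+5,uu.min()-5:uu.max()+5,::-1]; cv2.imwrite("pics/w11c.png",cv2.resize(cr,None,fx=560/max(cr.shape),fy=560/max(cr.shape),interpolation=cv2.INTER_CUBIC)); print(cr.shape)
np.savez("dial.npz",c=c)
for s in np.arange(-1.6,1.7,.2): 
    j=r.inverse_kinematics([*c,.09],down(PSI+s)); print(round(s,1),None if j is None else round(j[5],2),end="; ")
```

```text
dial (0.47247114777565, 0.11040157079696655) 0.022808797657489777 [0.47226288 0.11096233 0.09144625]
rider 77 49.82498611852542 0.03530477920240102 0.047782526658266135 [(35, np.float64(50.18)), (37, np.float64(49.83)), (39, np.float64(49.84)), (41, np.float64(49.84)), (43, np.float64(50.18)), (45, np.float64(49.71)), (47, np.float64(49.65))]
ptr 29 5 -36.382536838171596
ptr 30 4 -35.769402591521015
ptr 31 3 -36.491893817374404
ptr 32 4 -35.906294807389834
ptr 33 2 -35.3816638894789
line 61 -36.20085763445128
(124, 123, 3)
-1.6 1.63; -1.4 1.43; -1.2 1.23; -1.0 1.03; -0.8 0.83; -0.6 0.63; -0.4 0.43; -0.2 0.23; -0.0 0.03; 0.2 -0.17; 0.4 -0.37; 0.6 -0.57; 0.8 -0.77; 1.0 -0.97; 1.2 -1.17; 1.4 -1.37; 1.6 -1.57;
```

View pics/w11c.png

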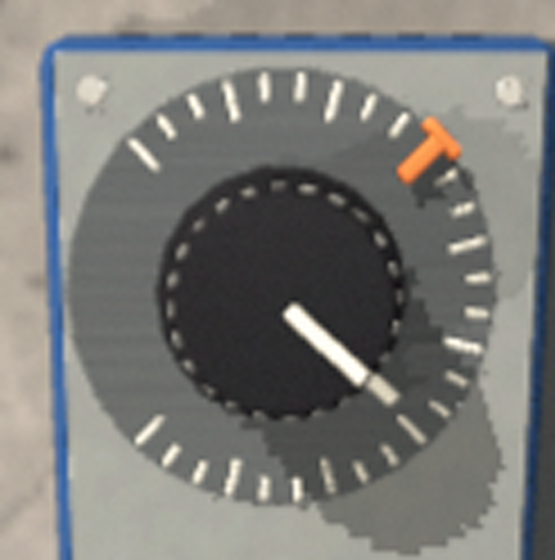

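Pointer is at −36.1° and the rider at 49.8° (world angles), so the dial needs 86° counter-clockwise.

```bash
cat >> h.py <<'E'
def dialmeas(name,c):
    d=wrist(name); hsv=cv2.cvtColor(d["pixels"],cv2.COLOR_RGB2HSV); h,w=hsv.shape[:2]
    u,v=np.meshgrid(np.arange(w),np.arange(h)); U=np.c_[u.ravel(),v.ravel()]; f=lambda z:onz(d,U,z)[:,:2].reshape(h,w,2)-c
    X=f(.061); o=(hsv[...,0]>5)&(hsv[...,0]<20)&(hsv[...,1]>150)&(hsv[...,2]>80)&(np.hypot(*np.moveaxis(X,2,0))<.06)
    a=np.degrees(np.arctan2(X[o][:,1],X[o][:,0])).mean()
    Y=f(.091); ry=np.hypot(*np.moveaxis(Y,2,0)); k=(hsv[...,2]>150)&(hsv[...,1]<60)&(ry<.019)&(ry>.006)
    b=np.degrees(np.median(np.arctan2(Y[k][:,1],Y[k][:,0])))
    print("rider",a,o.sum(),np.median(X[o],0)+c,"line",b,k.sum()); return a-b
def turn(c,deg):
    a=np.radians(deg); p0=PSI-a/2; r.set_gripper(.8)
    r.move_to([*c,.14],down(p0)); r.move_linear([*c,.090],vel=.08)
    r.set_gripper(0.,25); print("grip",r.current_opening(),r.current_finger_force())
    n=max(2,int(abs(a)/.2))
    for i in range(1,n+1): r.move_to([*c,.090],down(p0+a*i/n))
    r.sleep(.2); r.set_gripper(.8); r.move_linear([*c,.14],vel=.08)
E
python3 - <<'E'
from h import *
c=np.array([.4724,.1108])
turn(c,86)
r.move_to([.472,.06,.23],down(PSI)); print("left",dialmeas("w12",c),r.current_t())
d=dict(np.load("w12.npz")); P=X=onz(d,[[0,0]],.06)
im=d["pixels"]; cv2.imwrite("pics/w12v.png",im[:,:,::-1])
E
```

```text
grip 0.5043425037258782 25.260278284549713
rider 49.61745046708929 85 [0.49972755 0.14318976] line 47.207947090662145 68
left 2.4095033764271463 65.2417
```

View pics/w12v.png

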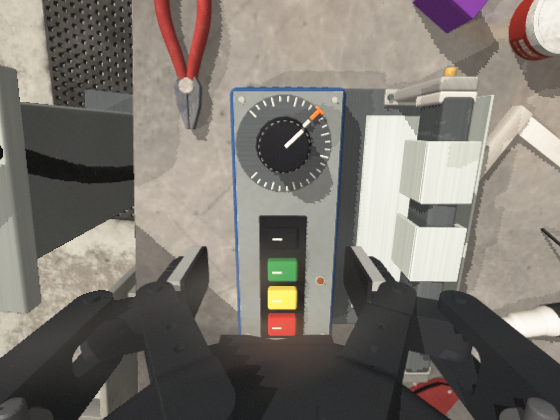

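The pointer at (311,124) meets the rider at (317,114) with 2.4° left, about 1.4 mm, which is well inside tolerance. The rider has not moved. Now I'll press the green key and verify.

Run:
```python
from h import *
r.sleep(.3); r.set_gripper(0.)
g=(.4868,-.0175); r.move_to([*g,.15],down(PSI)); r.move_linear([*g,.098],vel=.1); press(g)
r.move_to([.50,.03,.42],down(PSI)); d=wrist("w13"); P=pts(d)
for n,lo,hi in [("green",(55,90,60),(90,255,255)),("yellow",(20,120,120),(32,255,255)),("red",(0,150,100),(6,255,255))]:
    cc,a,m=blob(d,lo,hi,(225,70,310,255))[0]; print(n,cc.round(),a,np.nanmedian(P[m],0).round(4))
b=np.hypot(P[...,0]-.4831,P[...,1]-.0163)<.008; print("black",np.nanmedian(P[b],0).round(4))
m=(P[...,2]>.1172)&(P[...,2]<.125)&(abs(P[...,0]-.615)<.06); m=cv2.morphologyEx(m.astype(np.uint8),cv2.MORPH_OPEN,np.ones((3,3)))
N,Lb,S,C=cv2.connectedComponentsWithStats(m)
for i in range(1,N):
  if S[i,4]>100: q=P[Lb==i]; print(S[i,4],q.mean(0).round(4),cv2.minAreaRect(q[:,:2].astype(np.float32))[1:])
print("left",dialmeas("w14",np.array([.4724,.1108])),r.current_t())
```

```text
press end 0.05749999999999998 [-6.08  1.37 21.98]
green [266. 197.] 268 [ 0.487  -0.0179  0.0613]
yellow [266. 218.] 289 [ 0.4911 -0.0501  0.0695]
red [266. 235.] 222 [ 0.4934 -0.08    0.0696]
black [0.4831 0.0164 0.07  ]
1100 [0.6044 0.107  0.1191] ((0.04229680448770523, 0.04823118448257446), 6.400203704833984)
967 [0.6122 0.037  0.1191] ((0.04212744161486626, 0.04845643788576126), 6.028988361358643)
875 [ 0.6193 -0.0323  0.1191] ((0.04222796857357025, 0.049973491579294205), 6.050811767578125)
rider 49.521475028964 29 [0.49968143 0.14292085] line 48.48300521867029 26
left 1.038469810293705 72.1167
```

View pics/w13.png

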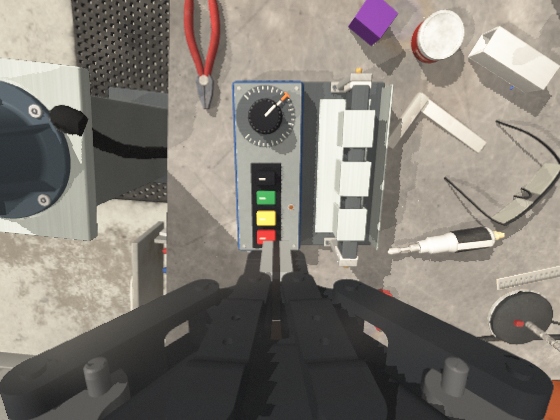

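Green, at (266,197), is the only key down, the three alu channels sit level on the bar, and the pointer is at the rider. Handing in.

```bash
python3 -c "
from cell import r
print(r.hand_in())"
```

```text
the job is handed in; nothing more can be done
None
```

The changeover is done and handed in after about 72 s on the robot clock: the one steel channel stands on the work plate, all three aluminium channels hang level on the bar, the dial is within about 1.5 mm of the rider, and green is the only key down; the hand-in call gave no verdict.

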